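Dose a cleaning tablet into the tumbler

TASK

Stand the stainless steel tumbler upright on the round black mark under the spout of the blue tablet dispenser and let go of it. Then push the dispenser's slanted red plunger fully in, so that its gate lets the round orange tablet roll down into the tumbler, and release it to spring back out. Do not touch the tablet, and leave the other things on the tray where they stand.

Things in the scene. Friction and masses are not known exactly. Their poses are not given: they have to be found in the camera images.
- tumbler: empty stainless steel tumbler, upright, open at the top: 75 mm high, outside diameter 56 mm at the foot and 60 mm at the rim, wall 3 mm, floor 4 mm thick, about 120 g. Origin at the centre of its underside, z up. It stands at random in one of three places on the right of the tray, with the blue beaker and the yellow peg tub in the other two.
- dispenser: fixed tablet dispenser clamped to a waste pipe. Origin on the tray's top face under its middle; z up, its front looks along its own -x (roughly at the robot). In its own frame, mm: blue housing x -60 to 20, y -42 to 18, top at z 90; the plunger's sleeve reaches z 125 at x -60; a steel bar at z 70 runs back to the pipe's clamp.
- pipe_end (a point): centre of the end face of the 40 mm wide grey pipe cap, at -60, -48, 285 mm in the dispenser's frame. From here the white pipe (32 mm thick, axis 285 mm above the tray) runs along +y to y 90, then +x to x 90, then down to the tray. It hangs over the plunger, which is therefore reached along its slanted axis, not straight from above.
- mark (a point): centre of the round black mark, 80 mm across and flat on the tray's top face, where the tumbler has to stand; at 0, -125, 0 mm in the dispenser's frame. The tray's top face is 4 mm above the work surface (z = 0.004 m).
- spout (a point): middle of the floor's edge at the lower end of the open clear chute (31 mm wide, walls 12 mm high; it falls at 18 degrees along the dispenser's -y from y 25, z 124 mm): 88 mm above the tray and 38 mm sideways of the mark, so a tumbler standing on the mark has its rim 13 mm below it and 8 mm beyond it.
- knob_top (a point): centre of the outer face of the plunger's red knob (36 mm across, 10 mm thick). The axis leans 35 degrees from vertical in the dispenser's x-z plane: outward is (-0.574, 0, 0.819) in the dispenser's frame; push the other way. The point moves with the knob; out, it is at -77, -20, 153 mm in the dispenser's frame.
- plunger (a joint): travel of the sprung plunger in m: 0 fully out, 0.026 fully in (a firm stop). Spring force 4 N at the start, 10.5 N fully in; it springs back by itself. It carries a steel gate across the chute which lets the tablet pass only in the last 2 to 3 mm of the stroke; the tablet then needs about 0.5 s to roll into the tumbler.
- beaker: blue plastic beaker, 100 mm high, 74 mm across the rim; origin at the centre of its underside. To be left alone.
- peg_tub: yellow round tub of clothes pegs, 106 mm across, 85 mm high with pegs to 100 mm; origin at the centre of its underside. To be left alone.
- scrubber: green silicone scrubber, a disc 72 mm across with a knob, 34 mm high; origin under its middle. To be left alone.
- soap_pump: clear soap pump bottle, 64 mm across, 181 mm high; origin under its middle. To be left alone.
- nailbrush: wooden nailbrush, 90 x 36 x 30 mm; origin under its middle. To be left alone.
- jar: jar, 60 mm across, 70 mm high; origin under its middle. To be left alone.
- tablet: the round orange tablet, a rigid ball 22 mm across, 14 g, which lies in the chute against the gate at the start. Its origin is a point on its surface and turns with it: use tablet_center, the ball's centre.
- tablet_center (a point): centre of the tablet ball
Things that resemble listed ones, but are neither listed nor needed, are in the scene too. What is shaped like the tumbler but green is not meant.

How it is judged:
By the outcome, as a careful person would: the job done as asked, in the order asked, and still so for the second after the job is handed in, with the robot touching nothing.
It also fails if it takes over 61 s, if anything falls off the work surface, if the arm or the gripper's body presses on something with over 40 N, if the wrist force passes 120 N, or if a joint passes its speed limit or range.

ROBOT

A 6-joint arm with a two-finger parallel gripper is mounted at the origin on the work surface. World frame = base frame: x ahead of the robot, y to its left, z up, the work surface at z = 0. Lengths are in mm, angles in rad, forces in N, time in s.
With the tool pointing down it reaches from about 300 to 775 mm from the base axis. Payload 14.6 kg.
Tool frame: the origin (TCP) lies at the very end of the fingers, on their centre line; the grasp point (between the pads) lies 19 mm behind it; z points along the fingers, y is the line along which they close (so a half turn about z gives the same grasp; the last joint's range is limited). The gripper opens to 94 mm and grips with 3 to 60 N. Pads are 16 mm wide; open, the fingers measure 119 mm over their backs; the gripper's body (75 mm by 177 mm) begins 78 mm behind the grasp point.
Start: joints at [-1.413, 0.3, 1.521, -0, 1.321, -0.067], TCP at [122.595, -536.153, 205.446] pointing down, gripper open.
Joint ranges: [-3.03, 3.03], [-0.79, 2.21], [0.23, 2.52], [-1.04, 4.18], [0, 3.07], [-2.55, 2.55]. Speed limits (rad/s): [2.22, 2.22, 2.57, 3.14, 3.14, 3.14].

INTERFACE

Orientations are given as [roll, pitch, yaw] about the fixed x, y, z axes, in that order (R = Rz(yaw) Ry(pitch) Rx(roll)).
In Python, from cell import manip gives the robot as it stands.
- The arm moves only by the tool servo_tool, never from a script. Its argument "rows" is a list of rows, each a list of 7 numbers: the turn, a rotation vector about the world's x, y, z in degrees, then the shift along the world's x, y, z in mm, then the closure, from 0 (fully open) to 1 (shut). In form: [[rx, ry, rz, dx, dy, dz, fingers], ...]. A call has 1 to 20 rows; each row shifts and turns the commanded pose from where the row before left it; what a row does not reach is not made up. A row lasts 1/8 s, in which the tool goes at most 62.5 mm and 10.7 degrees, less where a joint would pass 70% of its speed; a pose out of reach is approached as far as the arm can. A call with a gripper value outside its range is refused whole. The fingers move at their own pace and stop on an object; "grip_force" is the grip in N (left out, the last holds). Time passes only in rows, so rows that do not move let the fingers close. It gives the time, the measured TCP pose, the force, the opening and the grip force at its end, in the units of the state.
- manip.read_state(): the state, without advancing time (a new reading comes with each control period).
- manip.camera(name): name is "scene" or "top" or "wrist"; returns the picture (400x640x3 uint8, red, green, blue); there is no depth.
- manip.camera_info(name): a dict with "fx", "fy", "cx", "cy" (pixels), "D" ([k1, k2, p1, p2, k3] as OpenCV has them; the pictures are not rectified), "position" and "rotation" of the camera in the world; the wrist camera has in their place "T_tool_cam" (4x4, takes a point from camera to tool coordinates, whose origin is the TCP and whose axes are the flange's). Camera axes: x right, y down, z forward; pixel columns grow to the right and rows downward; lengths in mm; the calibration is good to about 2 mm. A picture is of the moment at which its call begins: read the wrist's pose just before it. camera_info takes no time and is no camera call.
- manip.sign_off(): hands the job in; it is judged then, once.
The state is a dict: "clock": time; "joints": joint angles; "qd": joint speeds; "effort": joint torques, N m; "eef_pos": TCP position; "eef_rot": TCP orientation; "wrist_force": force on the tool from outside, world axes, zero at the start; "moment": the same for the moment, N m; "finger_gap": finger opening in mm; "finger_force": force on a finger pad.
Only numpy, scipy, OpenCV 4.12 (cv2) and the standard library are available. Lean on these libraries where they do the work, as an engineer would, in place of code of your own. Each camera call takes 0.05 s, during which the arm holds its last target. There are 200 camera calls.

## Working session

There is one attempt and no reset: what is moved stays moved. The work goes in short steps, Python scripts to look and compute and a tool call to move; the robot and the scene stay as the last step left them, time stands still between calls to the robot, and variables do not carry over. Pictures are saved under pics/ and viewed, at most 14 in all, crops included, and the job is handed in when it is done.

Besides the shell and the picture viewer there is one more tool, called after "Call:" in YAML: its name, and indented under it one key for each argument. servo_tool: Moves the arm, as the interface text tells. Its arguments: {"type":"object","properties":{"rows":{"type":"array","items":{"type":"array","items":{"type":"number"}}},"grip_force":{"type":"number"}},"required":["rows"]}

```bash
mkdir -p pics; python3 - <<'E'
from cell import manip
import cv2,json,numpy as np
print(manip.read_state())
for n in("scene","top","wrist"):
    im=manip.camera(n);cv2.imwrite(f"pics/{n}0.png",im[:,:,::-1]);print(n,manip.camera_info(n))
E
```

```text
{'clock': 0.0, 'joints': array([-1.41258798e+00,  3.00489574e-01,  1.52160425e+00, -3.00466615e-05,
        1.32068970e+00, -6.65919526e-02]), 'qd': array([-0.00018189,  0.00147058, -0.00071461, -0.00090198, -0.00104061,
        0.00058508]), 'effort': array([ 2.17707951e-03, -5.31812382e+01, -3.52734160e+01,  7.09411385e-02,
        2.44986912e-02, -9.14243333e-05]), 'eef_pos': array([ 122.55240058, -535.89451143,  204.86639764]), 'eef_rot': array([-3.14040249e+00, -5.02051022e-05,  2.24807719e-01]), 'wrist_force': array([0.25521244, 0.00406066, 0.32447712]), 'moment': array([0.03097205, 0.0021474 , 0.02377507]), 'finger_force': 0.0, 'finger_gap': 94.37696351332627}
scene {'fx': 434.13418097944606, 'fy': 434.13418097944606, 'cx': 323.9257230365934, 'cy': 200.30278161579307, 'D': array([-0.06765758,  0.        ,  0.        ,  0.        ,  0.        ]), 'position': array([1363.97000373,  170.7230253 , 1092.58959321]), 'rotation': array([-2.39162632, -0.00860483,  1.73754441])}
top {'fx': 460.81021542737176, 'fy': 460.81021542737176, 'cx': 324.1156765741738, 'cy': 189.46046585106924, 'D': array([-0.10697498,  0.        ,  0.        ,  0.        ,  0.        ]), 'position': array([ 433.62519549,   21.85005363, 1577.58536996]), 'rotation': array([-3.08236585,  0.00732352, -1.55458306])}
wrist {'fx': 351.5038749955125, 'fy': 351.5038749955125, 'cx': 324.2033412811122, 'cy': 202.1016162079978, 'D': array([-0.047647,  0.      ,  0.      ,  0.      ,  0.      ]), 'T_tool_cam': array([[ 3.58150560e-04, -9.64869155e-01, -2.62730633e-01,
         7.58863493e+01],
       [ 9.99999264e-01,  4.10578103e-05,  1.21240100e-03,
         3.11593978e-01],
       [-1.15902118e-03, -2.62730874e-01,  9.64868460e-01,
        -1.79705041e+02],
       [ 0.00000000e+00,  0.00000000e+00,  0.00000000e+00,
         1.00000000e+00]])}
```

View pics/top0.png

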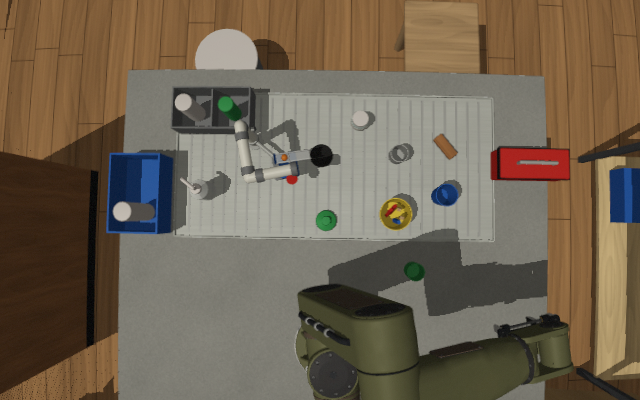

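View pics/scene0.png

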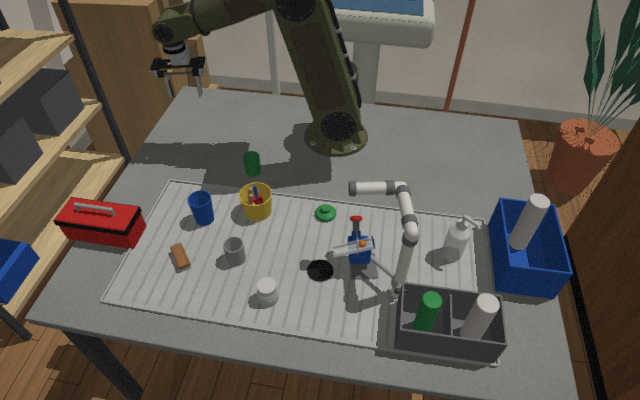

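Top picture: tumbler candidates are the steel cup at (400,153), the green cup at (414,271), the green cylinder in the box at (230,107), the white jar at (361,119) and the blue beaker at (445,194). I choose the steel cup, which is at (235,252) in the scene picture. The mark is at (321,155), the knob at (292,180) and the pipe end near (250,175). A close crop comes next.

```bash
cat > h.py <<'E'
from cell import manip
import cv2,numpy as np
from scipy.spatial.transform import Rotation as R
def cam(n,st=None):
    i=manip.camera_info(n);K=np.array([[i['fx'],0,i['cx']],[0,i['fy'],i['cy']],[0,0,1.]])
    if n=='wrist':
        T=np.eye(4);T[:3,:3]=R.from_euler('xyz',st['eef_rot']).as_matrix();T[:3,3]=st['eef_pos'];T=T@i['T_tool_cam']
        return K,i['D'],T[:3,:3],T[:3,3]
    return K,i['D'],R.from_euler('xyz',i['rotation']).as_matrix(),np.array(i['position'])
def ray(c,uv,z):
    K,D,M,p=c;x=cv2.undistortPoints(np.array([[uv]],float),K,D)[0,0];d=M@[x[0],x[1],1];return p+d*(z-p[2])/d[2]
def proj(c,P):
    K,D,M,p=c;return cv2.projectPoints((np.atleast_2d(P)-p)@M,np.zeros(3),np.zeros(3),K,D)[0][:,0]
E
python3 - <<'E'
import cv2,numpy as np
t=cv2.imread('pics/top0.png');s=cv2.imread('pics/scene0.png')
a=cv2.resize(t[130:205,240:440],None,fx=4,fy=4,interpolation=cv2.INTER_CUBIC)
b=cv2.resize(s[205:280,205:405],None,fx=4,fy=4,interpolation=cv2.INTER_CUBIC)
cv2.imwrite('pics/c1.png',np.vstack([a,b]))
E
```

```text
(no output)
```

View pics/c1.png

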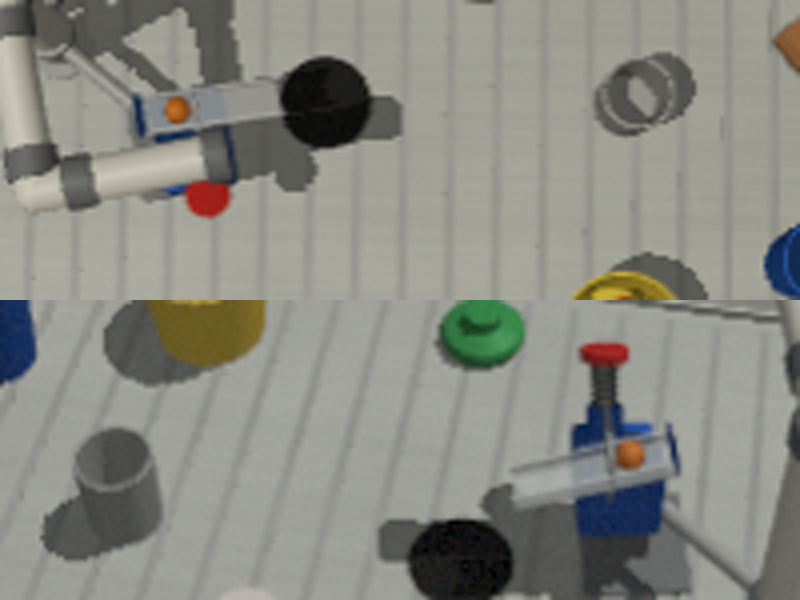

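```bash
cat > fit.py <<'E'
from h import *
from scipy.optimize import least_squares
T=cam('top');S=cam('scene')
pts={'mark':(0,-125,0),'knob':(-77,-20,153),'pipe':(-60,-48,285),'spout':(0,-87,88),'tab':None}
obs=[(T,(321.5,155.5),'mark'),(S,(320.25,270),'mark'),(T,(292,179),'knob'),(S,(356.25,217.5),'knob'),(T,(297.5,169.5),'pipe'),(S,(351,188),'pipe'),(S,(334.2,252.5),'spout')]
def w(p,q): 
    c,s=np.cos(p[2]),np.sin(p[2]);q=np.array(q,float);return np.array([p[0]+c*q[0]-s*q[1],p[1]+s*q[0]+c*q[1],q[2]+4])
f=lambda p:np.concatenate([proj(c,w(p,pts[k]))[0]-uv for c,uv,k in obs])
r=least_squares(f,[500,0,0])
if __name__=='__main__':
    print(r.x,np.degrees(r.x[2]));print(r.fun.reshape(-1,2).round(1))
    for k in list(pts)[:4]:print(k,w(r.x,pts[k]).round(1))
    print('mark rays',ray(T,(321.5,155.5),4),ray(S,(320.25,270),4))
    print('rim S',ray(S,(234,244.75),79),'rim T',ray(T,(400.5,153.5),79))
    for q in [(400,153.5),(402,153)]: print(q,ray(T,q,79))
    x=ray(S,(234,244.75),79)
    a=np.linspace(0,2*np.pi,60)
    ims={'top':cv2.imread('pics/top0.png'),'scene':cv2.imread('pics/scene0.png')}
    out=[]
    for n,c in(('top',T),('scene',S)):
        im=cv2.resize(ims[n],None,fx=8,fy=8,interpolation=cv2.INTER_CUBIC)
        for rr,z,col in((30,79,(0,0,255)),(28,4,(0,255,0))):
            P=np.c_[x[0]+rr*np.cos(a),x[1]+rr*np.sin(a),0*a+z]
            cv2.polylines(im,[((proj(c,P)+.5)*8).astype(int)],True,col,1)
        u,v=(proj(c,[x[0],x[1],40])[0]*8).astype(int);out.append(im[v-200:v+200,u-200:u+200])
    cv2.imwrite('pics/c2.png',np.hstack(out))
E
python3 fit.py
```

```text
[6.19051463e+02 1.70404356e+02 1.99277666e-01] 11.417769236249933
[[-0.6 -0.1]
 [ 0.  -0.3]
 [-0.7  0.3]
 [ 0.2 -1.5]
 [-1.1 -1.7]
 [-1.5 -0. ]
 [-0.5 -0.5]]
mark [643.8  47.9   4. ]
knob [547.5 135.6 157. ]
pipe [569.7 111.5 289. ]
spout [636.3  85.1  92. ]
mark rays [643.5431875   45.77407816   4.        ] [644.72304059  48.03646577   4.        ]
rim S [ 651.68322009 -206.26534738   79.        ] rim T [ 644.42793416 -214.40614756   79.        ]
(400, 153.5) [ 644.3982436  -212.75814524   79.        ]
(402, 153) [ 646.17083171 -219.34569122   79.        ]
```

View pics/c2.png

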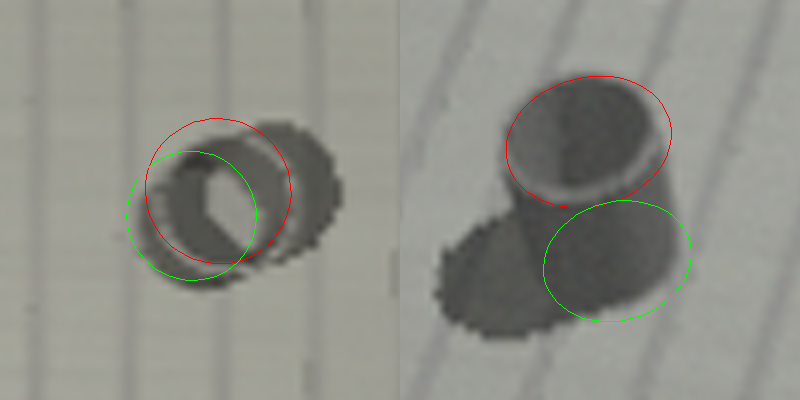

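Left crop is top view, right is scene: the cup is plainly grey steel and open-topped. Its centre is about 1 px off my overlay, so I estimate it at (648,-210). I move above it, tool tilted 20° sideways so the gripper stays clear of chute and pipe when placing.

Call:
servo_tool:
  rows:
    - [0,0,8.85,52,32.5,5,0]
    - [0,0,8.85,52,32.5,5,0]
    - [0,0,8.85,52,32.5,0,0]
    - [0,0,8.85,52,32.5,0,0]
    - [0,0,8.85,52,32.5,0,0]
    - [0,0,8.85,52,32.5,0,0]
    - [0,0,8.85,52,32.5,0,0]
    - [0,0,8.85,52,32.5,0,0]
    - [0,0,8.85,52,32.5,0,0]
    - [0,0,8.85,52,32.5,0,0]
    - [9.8,1.98,0,0,0,0,0]
    - [9.8,1.98,0,0,0,0,0]
    - [0,0,0,0,0,0,0]
  grip_force: 20

```text
clock: 1.78
eef_pos: [642.1, -213.0, 213.0]
eef_rot: [-3.138, -0.352, 1.766]
wrist_force: [0.5, -0.2, 0.2]
finger_gap: 93.9
finger_force: 0.0
```

```bash
cat > look.py <<'E'
from h import *
import sys
st=manip.read_state();im=manip.camera('wrist');c=cam('wrist',st)
M=R.from_euler('xyz',st['eef_rot']).as_matrix()
print(st['clock'],st['joints'].round(2),'TCP',st['eef_pos'].round(1),'z',M[:,2].round(3),'y',M[:,1].round(3),'F',st['wrist_force'].round(1),st['finger_gap'])
print('gp',(st['eef_pos']-19*M[:,2]).round(1))
cv2.imwrite(sys.argv[1],im[:,:,::-1])
np.savez('last.npz',rot=st['eef_rot'],pos=st['eef_pos'])
E
python3 look.py pics/w1.png
```

```text
1.775 [-0.48  0.73  0.91  0.27  1.73 -0.66] TCP [ 642.1 -213.   213. ] z [-0.07   0.337 -0.939] y [ 0.981  0.195 -0.003] F [ 0.5 -0.2  0.2] 93.86754897634046
gp [ 643.5 -219.4  230.9]
```

View pics/w1.png

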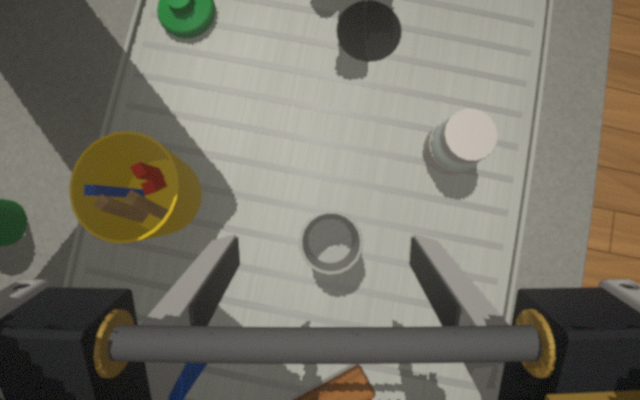

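Wrist view: the tumbler rim is centred at about (332,241), between the fingers. The mark is centred at about (369,30), the jar is at (470,135) and the tub at (125,187).

```bash
python3 - <<'E'
from h import *
d=np.load('last.npz');c=cam('wrist',{'eef_rot':d['rot'],'eef_pos':d['pos']})
for uv,z in(((332,241),79),((302,241),79),((361,241),79),((369,30),4)):print(uv,ray(c,uv,z).round(1))
E
```

```text
(332, 241) [ 648.2 -210.6   79. ]
(302, 241) [ 620.8 -216.    79. ]
(361, 241) [ 674.7 -205.3   79. ]
(369, 30) [645.   47.1   4. ]
```

Call:
servo_tool:
  rows:
    - [0,0,0,9,-28,0,0]
    - [0,0,0,9,-28.5,0,0]
    - [0,0,0,-2.7,13,-36.4,0]
    - [0,0,0,-2.7,13,-36.4,0]
    - [0,0,0,-2.7,13,-36.4,0]
    - [0,0,0,-2,10,-27,0]
    - [0,0,0,-2,10,-27,0]
    - [0,0,0,-1.4,6.3,-18.8,0]
    - [0,0,0,0,0,0,0]
    - [0,0,0,0,0,0,0]

```text
clock: 3.08
eef_pos: [647.7, -202.8, 34.8]
eef_rot: [3.14, -0.347, 1.77]
wrist_force: [0.0, -0.6, 0.3]
finger_gap: 94.1
finger_force: 0.0
```

```bash
python3 look.py pics/w2.png
```

```text
3.075 [-0.47  0.88  1.07  0.28  1.42 -0.74] TCP [ 647.7 -202.8   34.8] z [-0.066  0.334 -0.94 ] y [0.98  0.197 0.001] F [ 0.  -0.6  0.3] 94.10996852007813
gp [ 649.  -209.1   52.7]
```

View pics/w2.png

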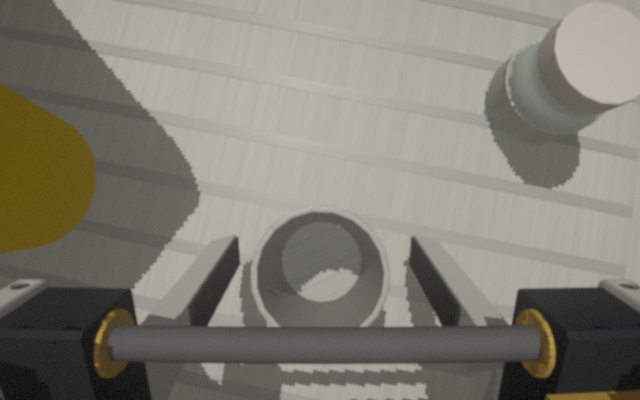

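The tumbler is centred between the fingers, with its rim at about (320,275). I close and lift 8 mm.

Call:
servo_tool:
  rows:
    - [0,0,0,0,0,0,0.5]
    - [0,0,0,0,0,0,1]
    - [0,0,0,0,0,0,1]
    - [0,0,0,0,0,0,1]
    - [0,0,0,0,0,0,1]
    - [0,0,0,0,0,0,1]
    - [0,0,0,0,0,0,1]
    - [0,0,0,0,0,4,1]
    - [0,0,0,0,0,4,1]
    - [0,0,0,0,0,0,1]
  grip_force: 20

```text
clock: 4.38
eef_pos: [647.3, -202.4, 41.9]
eef_rot: [3.141, -0.348, 1.77]
wrist_force: [1.0, 0.8, -1.4]
finger_gap: 59.9
finger_force: 19.8
```

```bash
python3 look.py pics/w3.png
```

```text
4.375 [-0.47  0.87  1.07  0.28  1.43 -0.73] TCP [ 647.3 -202.4   41.9] z [-0.067  0.335 -0.94 ] y [0.98  0.197 0.   ] F [ 1.   0.8 -1.4] 59.86660020835352
gp [ 648.6 -208.8   59.8]
```

Call:
servo_tool:
  rows:
    - [0,0,0,-0.5,20,0,1]
    - [0,0,0,-0.5,32,0,1]
    - [0,0,0,-0.5,36,0,1]
    - [0,0,0,-0.5,36,0,1]
    - [0,0,0,-0.5,36,0,1]
    - [0,0,0,-0.5,32,0,1]
    - [0,0,0,-0.5,20,0,1]
    - [0,0,0,-0.5,10,0,1]
    - [0,0,0,0,5.5,0,1]
    - [0,0,0,0,0,0,1]
    - [0,0,0,0,0,0,1]

```text
clock: 5.8
eef_pos: [643.2, 24.4, 41.4]
eef_rot: [-3.141, -0.349, 1.769]
wrist_force: [0.9, 0.3, -1.2]
finger_gap: 59.6
finger_force: 19.8
```

```bash
python3 look.py pics/w4.png; python3 - <<'E'
from h import *
im=[manip.camera(n)[:,:,::-1] for n in('top','scene')]
z=lambda a:cv2.resize(a,(400,300),interpolation=cv2.INTER_CUBIC)
t,s=im[0][115:205,270:390],im[1][205:295,290:410]
w=cv2.resize(cv2.imread('pics/w4.png'),(480,300))
cv2.imwrite('pics/c4.png',np.vstack([np.hstack([z(t),z(s)]),np.hstack([w,np.zeros((300,320,3),np.uint8)])]))
E
```

```text
5.8 [-0.15  0.73  1.31  0.35  1.24 -0.49] TCP [643.2  24.4  41.4] z [-0.067  0.335 -0.94 ] y [ 0.98   0.197 -0.   ] F [ 0.9  0.3 -1.2] 59.61354697869735
gp [644.4  18.   59.2]
```

View pics/c4.png

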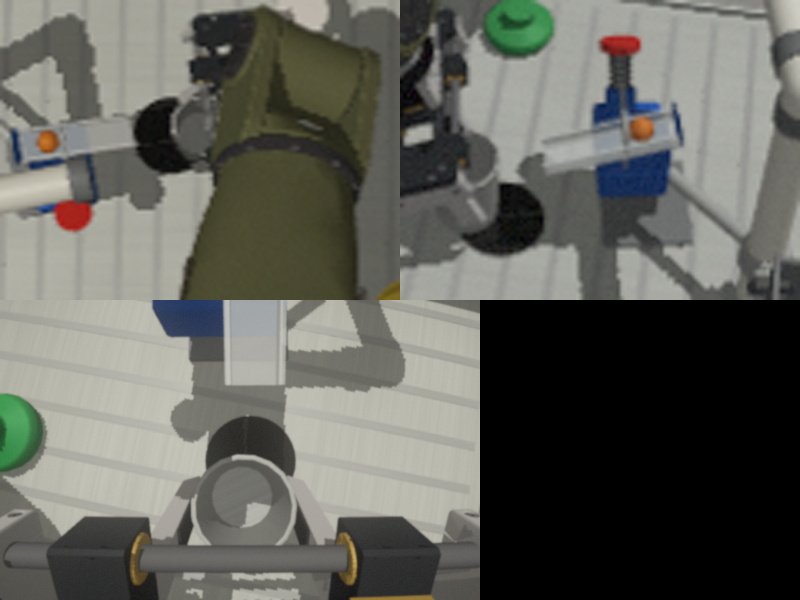

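Panels are top, scene and wrist. The held tumbler has its rim at about (325,271) in full wrist pixels. The mark's far edge is near (334,156), and the chute's end edge is at (340,112).

```bash
python3 - <<'E'
from h import *
d=np.load('last.npz');c=cam('wrist',{'eef_rot':d['rot'],'eef_pos':d['pos']})
psi=np.radians(11.4);yd=np.array([-np.sin(psi),np.cos(psi)]);xd=np.array([np.cos(psi),np.sin(psi)])
far=ray(c,(334,156),4)[:2];print('mark from far edge',far-40*yd)
l,r=ray(c,(275,207),4),ray(c,(393,207),4);print('mark edges',l,r,(l+r)/2)
s1,s2=ray(c,(300,112),92),ray(c,(379,112),92);print('spout',s1,s2,'mark from spout',((s1+s2)/2)[:2]-38*yd)
print('edge dir deg',np.degrees(np.arctan2(*(s2-s1)[1::-1])))
print('rim',ray(c,(325,270.7),86))
E
```

```text
mark from far edge [645.1718168   45.49914931]
mark edges [605.57851459  43.35887158   4.        ] [682.34572013  58.77039726   4.        ] [643.96211736  51.06463442   4.        ]
spout [620.82610391  81.33836519  92.        ] [653.56170442  87.9473667   92.        ] mark from spout [644.7048831   47.39256131]
edge dir deg 11.414037300308328
rim [644.33865227  17.89184072  86.        ]
```

Call:
servo_tool:
  rows:
    - [0,0,0,0,10,0,1]
    - [0,0,0,0,10,0,1]
    - [0,0,0,0.2,6,-1,1]
    - [0,0,0,0,3,-1.5,1]
    - [0,0,0,0,0,-2,1]
    - [0,0,0,0,0,-2,1]
    - [0,0,0,0,0,-1,1]
    - [0,0,0,0,0,0,1]
    - [0,0,0,0,0,0,1]

```text
clock: 7.08
eef_pos: [643.3, 54.1, 34.0]
eef_rot: [-3.141, -0.349, 1.769]
wrist_force: [-0.2, 0.6, -0.9]
finger_gap: 59.7
finger_force: 19.8
```

```bash
python3 look.py pics/w5.png
```

```text
7.075 [-0.11  0.74  1.32  0.35  1.21 -0.46] TCP [643.3  54.1  34. ] z [-0.068  0.335 -0.94 ] y [ 0.98   0.197 -0.   ] F [-0.2  0.6 -0.9] 59.699751917045816
gp [644.6  47.7  51.9]
```

View pics/w5.png

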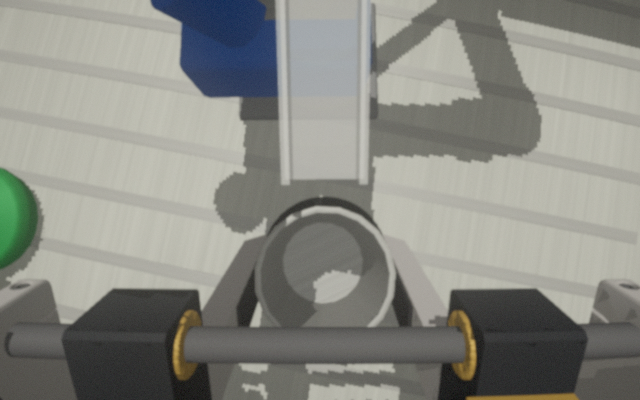

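The tumbler stands on the mark with its rim (325,270) just clear of the chute end (row 185). I lower slightly, open and back out along the tool axis.

Call:
servo_tool:
  rows:
    - [0,0,0,0,0,-0.8,1]
    - [0,0,0,0,0,0,1]
    - [0,0,0,0,0,0,0.5]
    - [0,0,0,0,0,0,0]
    - [0,0,0,0,0,0,0]
    - [0,0,0,0,0,0,0]
    - [0,0,0,0,0,0,0]
    - [0,0,0,0.7,-3.4,9.4,0]
    - [0,0,0,1.4,-6.7,18.8,0]
    - [0,0,0,2,-10,28.2,0]
    - [0,0,0,2.7,-13.4,37.6,0]
    - [0,0,0,2.7,-13.4,37.6,0]
    - [0,0,0,2.7,-13.4,37.6,0]
    - [0,0,0,0,0,0,0]

```text
clock: 8.88
eef_pos: [656.6, -7.7, 207.0]
eef_rot: [3.135, -0.346, 1.77]
wrist_force: [0.3, -0.8, -0.1]
finger_gap: 94.2
finger_force: 0.0
```

```bash
python3 look.py pics/w6.png; python3 - <<'E'
from h import *
w=cv2.imread('pics/w6.png');s=manip.camera('scene')[205:295,290:410,::-1]
cv2.imwrite('pics/c6.png',np.hstack([cv2.resize(w,(480,300)),cv2.resize(s,(320,300))]))
# push pose
from fit import r,w as W,pts
k=W(r.x,pts['knob']);psi=r.x[2];Z=R.from_euler('z',psi).as_matrix()
ax=Z@[.574,0,-.819];X=Z@[-.819,0,-.574];Y=Z@[0,1,0]
Rt=np.c_[X,Y,ax];st=manip.read_state();R0=R.from_euler('xyz',st['eef_rot']).as_matrix()
print('knob',k,'push',ax,'turn deg',np.degrees(R.from_matrix(Rt@R0.T).as_rotvec()),'TCP60',k-60*ax)
E
```

```text
8.875 [-0.2   0.61  1.11  0.32  1.55 -0.42] TCP [656.6  -7.7 207. ] z [-0.061  0.334 -0.941] y [0.981 0.196 0.006] F [ 0.3 -0.8 -0.1] 94.20296721834438
gp [657.8 -14.  224.9]
knob [547.53453278 135.55713594 157.        ] push [ 0.56264044  0.11362981 -0.819     ] turn deg [-33.5963018  -50.51355975  82.43871332] TCP60 [513.77610631 128.73934725 206.14      ]
```

View pics/c6.png

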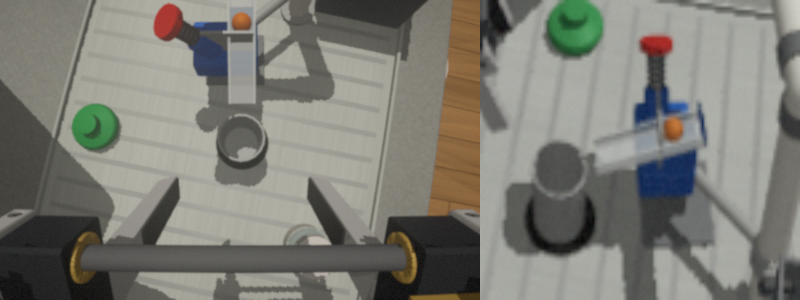

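The tumbler stands upright on the mark, tablet still at the gate. In the wrist view the knob face is at about (168,22) in the half-size panel. I refine its position while swinging to the plunger's axis.

Call:
servo_tool:
  rows:
    - [-3.36,-5.05,8.24,-41,-2,19,1]
    - [-3.36,-5.05,8.24,-41,-2,19,1]
    - [-3.36,-5.05,8.24,-41,-2,19,1]
    - [-3.36,-5.05,8.24,-41,-2,19,1]
    - [-3.36,-5.05,8.24,-41,-2,19,1]
    - [-3.36,-5.05,8.24,6,28,-9.4,1]
    - [-3.36,-5.05,8.24,6,28,-9.4,1]
    - [-3.36,-5.05,8.24,6,28,-9.4,1]
    - [-3.36,-5.05,8.24,6,28,-9.4,1]
    - [-3.36,-5.05,8.24,6,28,-9.4,1]
    - [0,0,0,0,0,0,1]
    - [0,0,0,0,0,0,1]

```text
clock: 10.48
eef_pos: [480.4, 123.4, 250.5]
eef_rot: [3.14, 0.609, -2.946]
wrist_force: [0.2, -0.5, -0.5]
finger_gap: 0.7
finger_force: 0.0
```

```bash
python3 - <<'E'
from h import *
d=np.load('last.npz');c=cam('wrist',{'eef_rot':d['rot'],'eef_pos':d['pos']})
print('knob from w6',ray(c,(224,29),157))
E
python3 look.py pics/w7.png; python3 - <<'E'
from h import *
w=cv2.imread('pics/w7.png');s=manip.camera('scene')[150:270,250:410,::-1]
cv2.imwrite('pics/c7.png',np.hstack([cv2.resize(w,(400,250)),cv2.resize(s,(334,250))]))
st=manip.read_state();c=cam('wrist',st)
from fit import r,w as W,pts
k=W(r.x,pts['knob']);print('pred knob px',proj(c,k))
Z=R.from_euler('z',r.x[2]).as_matrix();Rt=Z@np.c_[[-.819,0,-.574],[0,1,0],[.574,0,-.819]]
print(np.degrees(R.from_matrix(Rt@R.from_euler('xyz',st['eef_rot']).as_matrix().T).as_rotvec()))
E
```

```text
knob from w6 [552.49265283 133.65858637 157.        ]
10.475 [ 0.17 -0.19  2.04  0.03  0.68 -1.61] TCP [480.4 123.4 250.5] z [ 0.561  0.112 -0.82 ] y [-0.195  0.981  0.001] F [ 0.2 -0.5 -0.5] 0.6683119533762341
gp [469.8 121.3 266.1]
pred knob px [[323.77156519 199.67917406]]
[-0.01352377 -0.0471094   0.19814943]
```

View pics/c7.png

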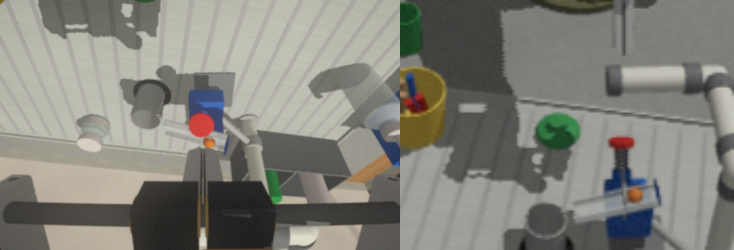

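Wrist panel: the knob is at (322,200) full pixels, predicted (324,200), so the tool is on axis within 2 mm. I advance along the axis.

Call:
servo_tool:
  rows:
    - [0,0,0,2,-1.9,1.3,1]
    - [0,0,0,14.1,2.84,-20.5,1]
    - [0,0,0,14.1,2.84,-20.5,1]
    - [0,0,0,14.1,2.84,-20.5,1]
    - [0,0,0,8.4,1.7,-12.3,1]
    - [0,0,0,5.6,1.14,-8.2,1]
    - [0,0,0,0,0,0,1]
    - [0,0,0,0,0,0,1]

```text
clock: 11.58
eef_pos: [538.9, 133.2, 170.2]
eef_rot: [-3.141, 0.612, -2.943]
wrist_force: [-0.1, -0.1, -1.0]
finger_gap: 0.6
finger_force: 0.0
```

```bash
python3 look.py pics/w8.png; python3 - <<'E'
from h import *
w=cv2.imread('pics/w8.png')[100:350,160:560];s=manip.camera('scene')[170:260,310:410,::-1]
cv2.imwrite('pics/c8.png',np.hstack([w,cv2.resize(s,(278,250))]))
E
```

```text
11.575 [ 0.17  0.06  2.01  0.04  0.45 -1.63] TCP [538.9 133.2 170.2] z [ 0.563  0.113 -0.819] y [-0.197  0.98  -0.   ] F [-0.1 -0.1 -1. ] 0.5764668249323722
gp [528.2 131.1 185.8]
```

View pics/c8.png

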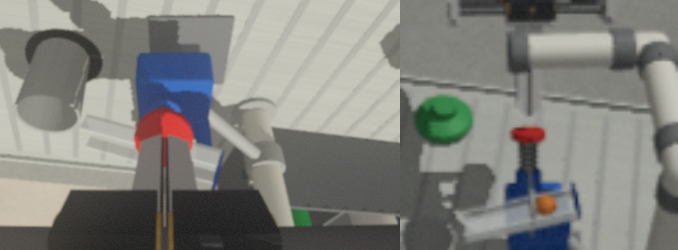

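Fingers (165) are centred on the knob (163), about 15 mm short of contact. I push in steps, watching the force.

Call:
servo_tool:
  rows:
    - [0,0,0,2.8,0.57,-4.1,1]
    - [0,0,0,2.8,0.57,-4.1,1]
    - [0,0,0,2.8,0.57,-4.1,1]
    - [0,0,0,2.8,0.57,-4.1,1]
    - [0,0,0,2.8,0.57,-4.1,1]
    - [0,0,0,2.8,0.57,-4.1,1]
    - [0,0,0,0,0,0,1]

```text
clock: 12.55
eef_pos: [555.7, 136.8, 144.8]
eef_rot: [-3.141, 0.611, -2.943]
wrist_force: [-4.2, -0.7, 5.5]
finger_gap: 0.6
finger_force: 3.5
```

Call:
servo_tool:
  rows:
    - [0,0,0,1.7,0.34,-2.46,1]
    - [0,0,0,1.7,0.34,-2.46,1]
    - [0,0,0,1.7,0.34,-2.46,1]
    - [0,0,0,0.56,0.11,-0.82,1]
    - [0,0,0,0,0,0,1]

```text
clock: 13.18
eef_pos: [561.2, 137.9, 136.9]
eef_rot: [-3.141, 0.611, -2.943]
wrist_force: [-6.7, 0.0, 6.7]
finger_gap: 0.5
finger_force: 4.7
```

Call:
servo_tool:
  rows:
    - [0,0,0,0.56,0.11,-0.82,1]
    - [0,0,0,0.56,0.11,-0.82,1]
    - [0,0,0,0.56,0.11,-0.82,1]
    - [0,0,0,0,0,0,1]

```text
clock: 13.68
eef_pos: [562.5, 138.2, 135.3]
eef_rot: [-3.141, 0.611, -2.943]
wrist_force: [-25.7, -4.3, 24.7]
finger_gap: 0.3
finger_force: 17.4
```

Stop reached at about 36 N. I ease off slightly and hold for the tablet.

Call:
servo_tool:
  rows:
    - [0,0,0,-0.22,-0.05,0.33,1]
    - [0,0,0,0,0,0,1]
    - [0,0,0,0,0,0,1]
    - [0,0,0,0,0,0,1]
    - [0,0,0,0,0,0,1]
    - [0,0,0,0,0,0,1]
    - [0,0,0,0,0,0,1]

```text
clock: 14.55
eef_pos: [562.4, 138.2, 135.4]
eef_rot: [-3.141, 0.611, -2.943]
wrist_force: [-19.0, -4.8, 18.0]
finger_gap: 0.4
finger_force: 13.2
```

```bash
python3 - <<'E'
from h import *
for n in('scene','top','wrist'):
    im=manip.camera(n);h=cv2.cvtColor(im,cv2.COLOR_RGB2HSV);m=cv2.inRange(h,(8,150,120),(18,255,255))
    q=cv2.connectedComponentsWithStats(m);print(n,[(s[4],c.round()) for s,c in zip(q[2][1:],q[3][1:]) if s[4]>5])
    cv2.imwrite(f'pics/{n}9.png',im[:,:,::-1])
E
```

```text
scene []
top [(np.int32(226), array([445., 146.])), (np.int32(24), array([324., 154.])), (np.int32(10), array([393., 206.]))]
wrist []
```

In the top view the tablet is now at (324,154), inside the tumbler. I retract along the axis.

Call:
servo_tool:
  rows:
    - [0,0,0,-2.8,-0.57,4.1,1]
    - [0,0,0,-5.6,-1.14,8.2,1]
    - [0,0,0,-5.6,-1.14,8.2,1]
    - [0,0,0,-8.4,-1.7,12.3,1]
    - [0,0,0,-14.1,-2.84,20.5,1]
    - [0,0,0,-14.1,-2.84,20.5,1]
    - [0,0,0,-14.1,-2.84,20.5,1]
    - [0,0,0,-14.1,-2.84,20.5,1]
    - [0,0,0,0,0,0,1]
    - [0,0,0,0,0,0,1]

```text
clock: 15.95
eef_pos: [484.1, 122.2, 248.7]
eef_rot: [-3.141, 0.61, -2.943]
wrist_force: [-0.1, 0.6, -0.2]
finger_gap: 0.4
finger_force: 0.0
```

```bash
python3 - <<'E'
from h import *
t=manip.camera('top')[115:205,270:390,::-1];s=manip.camera('scene')[195:285,290:410,::-1]
z=lambda a:cv2.resize(a,(400,300),interpolation=cv2.INTER_CUBIC)
cv2.imwrite('pics/c10.png',np.hstack([z(t),z(s)]));print(manip.read_state()['wrist_force'])
E
```

```text
[-0.30235082  0.39523232 -0.48323354]
```

View pics/c10.png

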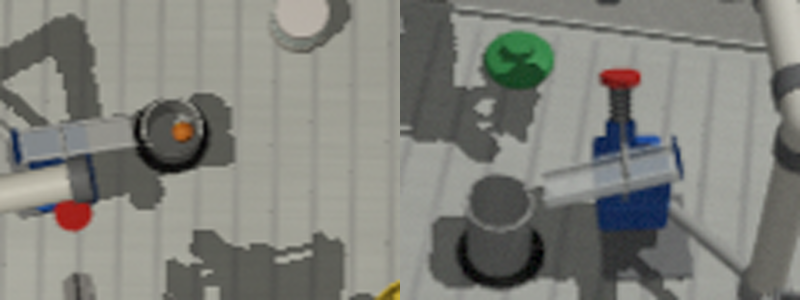

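The tablet lies in the tumbler (crop pixel 183,131), the tumbler stands on the mark, and the knob has sprung back out at (620,77) in the scene panel.

```bash
python3 -c "
from cell import manip
print(manip.sign_off())"
```

```text
the job is handed in; nothing more can be done
None
```

The tumbler stands upright on the mark with the orange tablet inside it, the plunger has sprung back out, nothing else was touched as far as the pictures show, and the job was handed in at about 16 s.

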